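# Index the table, tuck the busbar under its keeper flap and hold it flat

## Robot

A 6-joint arm with a two-finger parallel gripper is mounted at the origin on a cart in front of the work surface, level with it; the furniture and walls round the work are solid. World frame = base frame: x ahead of the robot, y to its left, z up, the work surface at z = 0. Lengths are in m, angles in rad, forces in N, time in s.
With the tool pointing down it reaches from about 0.25 to 0.725 m from the base axis. Payload 4 kg.
Tool frame: the origin (TCP) lies midway between the tips of the shut fingers; the grasp point (between the pads) lies 19 mm behind it; z points along the fingers, y is the direction in which the jaws open and shut (so a half turn about z gives the same grasp; the last joint's range is limited). The gripper opens to 85 mm and grips with 20 to 120 N. Pads are 22 mm wide; open, the fingers measure 114 mm over their backs; the gripper's body (76 mm by 85 mm) begins 54 mm behind the grasp point. The pads swing forward as they close: fully open they stand 13 mm farther back than shut.
Start: joints at [-1.228, 0.241, 0.005, 1.335, 0, 1.571], TCP at [0.168, -0.471, 0.231] pointing down, gripper open.
Joint ranges: [-2.72, 2.72], [-1.05, 1.87], [-1.09, 1.28], [-1.99, 2.15], [-1.42, 1.44], [-3.14, 3.14]. Speed limits (rad/s): [2.79, 2.79, 3.14, 3.14, 3.14, 3.14].

## Interface

Orientations are given as a unit quaternion [x, y, z, w].
In Python, from workcell import bot, eyes, job gives the robot as it stands.
- The arm moves only by the shell command python3 -m crank 'ROWS'. ROWS is a JSON object of lists of equal length, an entry for each row: "dr": the turn, a rotation vector about the tool's x, y, z in rad, a list of three; "travel": the shift along the tool's x, y, z in m, a list of three; "hand": the finger opening in m, from 0 to 0.0854. In form: {"dr": [[wx, wy, wz], ...], "travel": [[x, y, z], ...], "hand": [hand, ...]}. A call has 1 to 10 rows; each row is the pose to reach, as a shift and turn from the pose commanded when the call began, along the tool's axes at that moment; what a row does not reach only later rows make up. A row lasts 1/8 s, in which the tool goes at most 62.5 mm and 10.7 degrees, less where a joint would pass 70% of its speed; a pose out of reach is approached as far as the arm can. A call with a gripper value outside its range is refused whole. The fingers move at their own pace and stop on an object; the grip force is fixed at half the most. Time passes only in rows, so rows that repeat a pose let the fingers close. It gives the time, the measured TCP pose, the force and the opening at its end, in the units of the state.
- bot.get_obs(): the state, without advancing time (a new reading comes with each control period).
- eyes.camera(name): name is "side" or "top"; returns a dict with "color" (400x640x3 uint8, red, green, blue), "K" (3x3 intrinsics, pixels), "D" ([k1, k2, p1, p2, k3] as OpenCV has them; the pictures are not rectified), "R" (3x3) and "t" (3): a world point X has camera coordinates R X + t. Camera axes: x right, y down, z forward; pixel columns grow to the right and rows downward; lengths in m; the calibration is good to about 2 mm. A picture is of the moment at which its call begins. There is no depth.
- job.job_done(): hands the job in, once; it reports no verdict.
The state is a dict: "clock": time; "joint_pos": joint angles; "joint_vel": joint speeds; "tau": joint torques, N m; "eef_pos": TCP position; "tool_rot": TCP orientation; "ft_force": force on the tool from outside, world axes, zero at the start; "ft_torque": the same for the moment, N m; "grip_width": finger opening in m.
Only numpy, scipy, OpenCV 4.12 (cv2) and the standard library are available. Lean on these libraries where they do the work, as an engineer would, in place of code of your own. Each camera call takes 0.05 s, during which the arm holds its last target.

## Task

Take the upright post on the indexing table and turn the table counter-clockwise (seen from above) by exactly one detent, a quarter turn, so that the empty nest comes to the front pointer. Then pick up the loose copper busbar by its black grip block and slide its free flat end under the nest's sprung keeper flap, straight in until it meets the stop, without prying the flap up and without disturbing the other things on the bench. Finish while still holding: keep the bar pressed firmly flat on the nest pad with the gripper, as for a weld, and do not let go.

Things in the scene. Friction and masses are not known exactly. Their poses are not given: they have to be found in the camera images.
- index_base: Fixed round grey base, 210 mm across, of the indexing table; origin on the turning axis at bench height, z up; -x points to the small pointer block at its front rim (front station). It carries an aluminium disc, 236 mm across, top face 42 mm above the bench, with three nests a quarter turn apart: the one at the front at first and the one right of it are filled, the left one is empty.
- turntable (a joint): Angle of the disc on its base, rad, growing counter-clockwise from above. Detents at 0 (start), 1.571 (empty nest at the front pointer) and 3.142; end stops at -0.12 and 3.26. From about half way between two detents it runs on to the next; turning takes up to about 5 N at the post.
- post_top (a point): Top centre of the upright round steel post on the disc by which it is turned: 14 mm diameter, 50 mm tall above the disc (top 92 mm above the bench), foot collar 22 mm across and 4 mm tall; 100 mm from the turning axis, half way between the nest at the front at first and the empty nest. Moves with the disc.
- nest_pad: Grey pad of the empty nest, 75 x 36 x 3 mm, on the disc; top 45 mm above the bench, rubber-backed (sinks 2 mm under 10 N). Origin on the disc's face at the foot of the nest's stop, 40 mm from the turning axis; +x points outward along the pad's centre line, z up; pad from x = 1 to 76 mm. The stop is an upright face at x = 0, 30 mm wide, 10 mm tall: a seated bar lies along x, nose at x = 0.
- flap (a joint): Steel keeper flap of the empty nest: lift angle, rad, 0 at rest (level); a spring closes it with 1.5 to 2 N at the edge. 40 mm wide, 3 mm thick; in the nest_pad frame its hinge is at x = -6, z = 14.5 mm and it covers the pad out to x = 26 mm, then a lip slopes up and outward to x = 33 mm. Its underside is 8 mm above the pad's top: a slot for the 4 mm bar.
- flap_edge (a point): Middle of the outer, turned-up edge of the flap's lip (33 mm from the stop, 17.5 mm above the disc at rest).
- busbar: Loose copper busbar, 74 x 30 x 4 mm, about 0.12 kg, lying on the bench to the robot's left. Origin at the centre of its underside, z up, +x along its length toward the free flat end (nose, at x = +37 mm). A black grip block, 24 mm along x, 14 mm wide along y, standing from z = 4 to 34 mm, is centred at x = -21 mm.
- bar_nose (a point): Middle of the lower edge of the busbar's free flat end (x = +37 mm, z = 0 in the busbar frame); axes as the busbar's.
- tape_roll: Bystander: flat amber tape roll, 80 mm across, 12 mm tall, right side of the bench; origin at the centre of its underside.
- cutter: Bystander: flush cutter with red handles, 54 x 142 x 12 mm, lying at the right; origin at the centre of its underside.
- pack: Bystander: row of four purple cells lying down, 71 x 86 x 21 mm, at the left behind the busbar; origin at the centre of its underside.
Things that resemble listed ones, but are neither listed nor needed, are in the scene too. Of the things that look like the busbar, the larger one is meant.

How it is judged:
On the way:
1. the table rests in its next detent, the empty nest at the front pointer, before the bar is brought (value of joint turntable between 1.47 and 1.67 rad and distance of busbar from where it was at the start of the episode below 0.03 m), for 0.2 s.
At the end, for the whole second after the job is handed in: The table is in the second detent (within 0.1 rad); the flap is down (under 0.06 rad); the bar's nose is under it, within 6 mm of the stop and of the nest's centre line, straight within 0.12 rad and flat within 0.04 rad; the fingers touch the bar and press it on the pad with more than 4 N (value of joint turntable between 1.47 and 1.67 rad and value of joint flap below 0.06 rad and x of bar_nose in the frame of nest_pad between -0.003 and 0.006 m and y of bar_nose in the frame of nest_pad between -0.006 and 0.006 m and z of bar_nose in the frame of nest_pad below 0.006 m and angle between the x axis of busbar and the x axis of nest_pad, either way round below 0.12 rad and angle between busbar's own z axis and vertical below 0.04 rad and linear speed of busbar below 0.02 m/s and contact force between busbar and nest_pad above 4 N and contact force between the fingers and busbar above 1.5 N); the arm keeps its last pose, push and grip.
It fails at once if the keeper flap is lifted (more than 0.12 rad, 4 mm at its edge) (value of joint flap above 0.12 rad).
It fails at once if the table is turned past the wanted detent (value of joint turntable above 2.2 rad).
It fails at once if a bystander is disturbed (moved over 20 mm) (distance of any of tape_roll, cutter, pack from where it was at the start of the episode above 0.02 m).
It also fails if it takes over 53 s, if anything falls off the work surface, if the arm or the gripper's body presses on something with over 40 N, if the wrist force passes 120 N, or if a joint passes its speed limit or range.

## Working session

There is one attempt and no reset: what is moved stays moved. The work goes in short steps, Python scripts to look and compute and a shell command to move; the robot and the scene stay as the last step left them, time stands still between calls to the robot, and variables do not carry over. Pictures are saved under pics/ and viewed, and the job is handed in when it is done.

```bash
ls; mkdir -p pics; cat > look.py <<'E'
import sys,cv2
from workcell import eyes
import pickle
def grab(tag):
    for n in ("side","top"):
        c=eyes.camera(n); pickle.dump(c,open(f"pics/{tag}_{n}.pkl","wb"))
        cv2.imwrite(f"pics/{tag}_{n}.png",c["color"][:,:,::-1])
if __name__=="__main__": grab(sys.argv[1])
E
python3 look.py a; python3 -c "
from workcell import bot
print(bot.get_obs())
import pickle
for n in('side','top'):
  c=pickle.load(open(f'pics/a_{n}.pkl','rb'));print(c['K'],c['D'],c['R'],c['t'])"
```

```text
pics
{'clock': 0.1, 'joint_pos': array([-1.22798464e+00,  2.41334437e-01,  3.86655072e-03,  1.33521314e+00,
       -9.69904438e-06,  1.57078686e+00]), 'joint_vel': array([-0.001409  ,  0.00025614,  0.00282766, -0.00097307, -0.0002582 ,
       -0.00077424]), 'tau': array([ 3.81220498e-04, -3.73138225e+01,  2.53010005e+01,  1.08465119e-02,
        4.90896446e-05,  1.09008738e-05]), 'eef_pos': array([ 0.16787478, -0.47037333,  0.23050649]), 'tool_rot': array([ 9.85344704e-01,  1.70572350e-01, -1.65508934e-04, -9.27716337e-04]), 'ft_force': array([0.23060943, 0.02393176, 0.44813581]), 'ft_torque': array([0.02310813, 0.00637886, 0.00996882]), 'grip_width': 0.08539075878276949}
[[373.44195476   0.         316.21080569]
 [  0.         373.44195476 199.33040846]
 [  0.           0.           1.        ]] [-0.01858764  0.          0.          0.          0.        ] [[-0.99844937  0.05561285 -0.00246178]
 [ 0.03931653  0.67318455 -0.73842858]
 [-0.03940889 -0.73738034 -0.6743272 ]] [0.54233003 0.03859817 1.38362424]
[[497.12646686   0.         316.68883631]
 [  0.         497.12646686 210.29125171]
 [  0.           0.           1.        ]] [-0.00129953  0.          0.          0.          0.        ] [[-0.00943034 -0.99994446 -0.00470623]
 [-0.98505826  0.01009911 -0.17192508]
 [ 0.17196306  0.0030146  -0.98509879]] [0.0457712  0.57588121 1.38700901]
```

View pics/a_top.png

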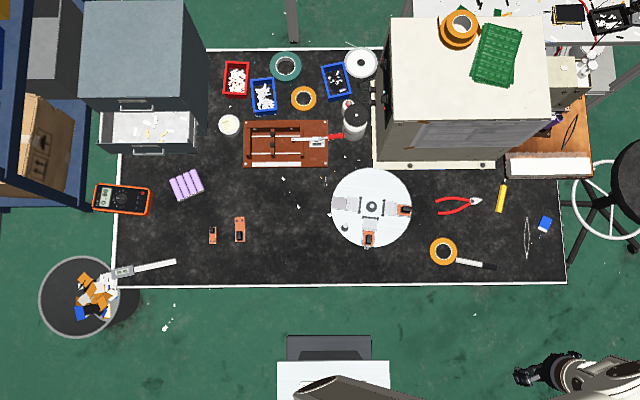

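View pics/a_side.png

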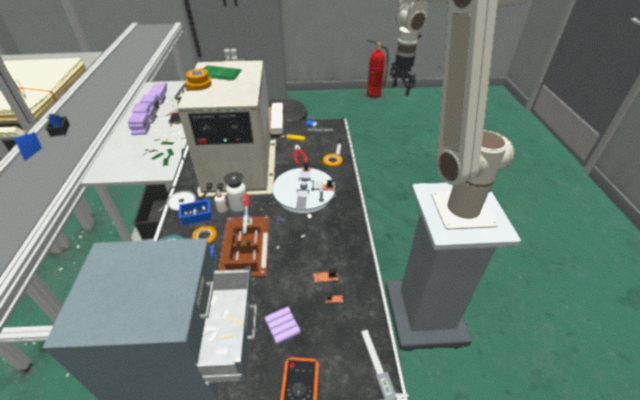

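The top view shows the table disc at about (371,208). Two things look like the busbar: a smaller one at (212,235) and a larger one at (239,229) (in the side view at (333,299) and (325,277)). By the description it is the larger one. A close crop will check that.

```bash
python3 - <<'E'
import cv2,numpy as np
t=cv2.imread('pics/a_top.png');s=cv2.imread('pics/a_side.png')
a=cv2.resize(t[205:255,195:265],(560,400),interpolation=cv2.INTER_CUBIC)
b=cv2.resize(t[160:255,320:420],(600,570),interpolation=cv2.INTER_CUBIC)
c=cv2.resize(s[262:312,305:355],(400,400),interpolation=cv2.INTER_CUBIC)
d=cv2.resize(s[160:220,265:345],(800,600),interpolation=cv2.INTER_CUBIC)
cv2.imwrite('pics/c1.png',a);cv2.imwrite('pics/c2.png',b);cv2.imwrite('pics/c3.png',c);cv2.imwrite('pics/c4.png',d)
E
```

```text
(no output)
```

View pics/c1.png

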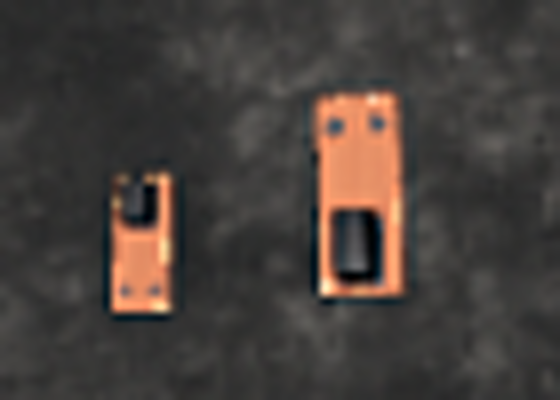

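View pics/c2.png

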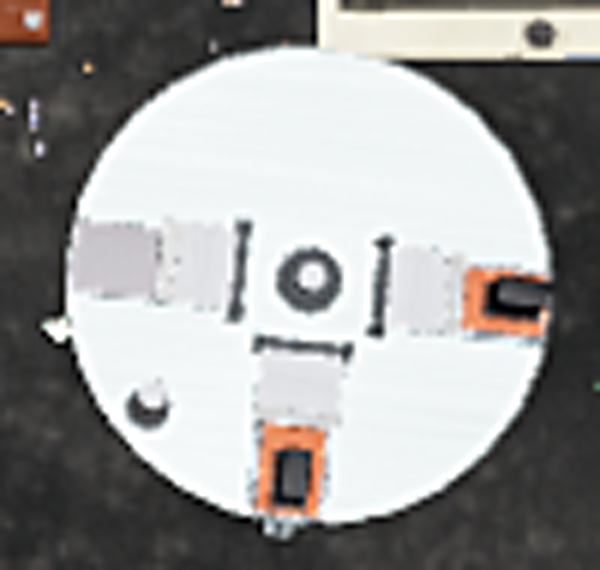

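View pics/c3.png

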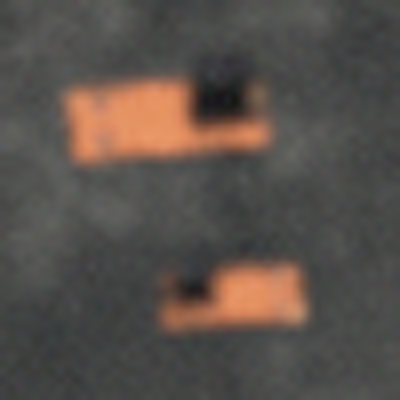

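View pics/c4.png

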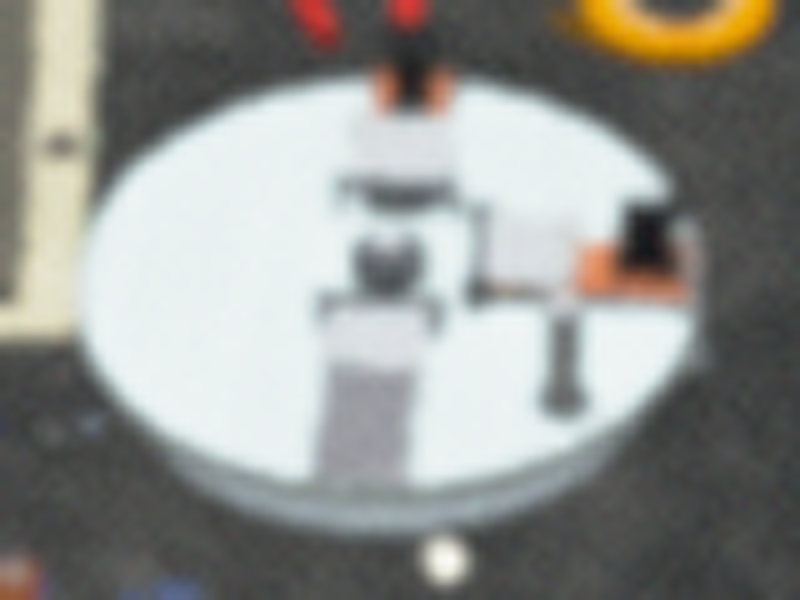

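The close crops confirm it: the larger bar is at (239,229), with its holed free end toward image-up (+x) and the black block at its near end. The post is at about (345,226) in the top view and (322,192 top) in the side view. Next I turn these into positions.

```bash
cat > geo.py <<'E'
import numpy as np,cv2,pickle
from scipy.optimize import least_squares
def load(tag):
    return {n:pickle.load(open(f'pics/{tag}_{n}.pkl','rb')) for n in('side','top')}
def proj(c,X):
    X=np.atleast_2d(X).astype(float)
    return cv2.projectPoints(X,cv2.Rodrigues(c['R'])[0],c['t'],c['K'],c['D'])[0][:,0]
def back(c,uv,z):
    uv=np.atleast_2d(uv).astype(float)
    n=cv2.undistortPoints(uv[:,None],c['K'],c['D'])[:,0]
    d=np.c_[n,np.ones(len(n))]@c['R']; o=-c['R'].T@c['t']
    return o+d*((z-o[2])/d[:,2])[:,None]
def tri(C,us,ut):
    f=lambda X:np.r_[proj(C['side'],X)[0]-us,proj(C['top'],X)[0]-ut]
    r=least_squares(f,[.5,.1,.05],x_scale=.1); return r.x,r.fun
E
python3 - <<'E'
from geo import *
C=load('a')
print('post top',tri(C,(321.7,191.3),(345.8,224.8)))
print('post foot top',back(C['top'],(344.5,228),.046),'side',back(C['side'],(321.2,200.3),.046))
# bar: orange mask
for n,roi in(('top',(225,210,255,250)),('side',(308,268,345,286))):
    im=C[n]['color'].astype(int); x0,y0,x1,y1=roi
    s=im[y0:y1,x0:x1]; m=((s[...,0]-s[...,2]>50)).astype(np.uint8)
    m=cv2.morphologyEx(m,cv2.MORPH_CLOSE,np.ones((3,3)))
    ys,xs=np.nonzero(m); p=np.c_[xs+x0,ys+y0]
    W=back(C[n],p,.004)[:,:2]
    r=cv2.minAreaRect((W*1000).astype(np.float32)); print(n,len(p),r)
# disc fit
im=C['top']['color']; 
for n in('top','side'):
    im=C[n]['color']; g=im.min(2)
    x0,y0,x1,y1=(325,160,420,255) if n=='top' else (265,160,345,220)
    m=(g[y0:y1,x0:x1]>150).astype(np.uint8)
    k,l,st,ce=cv2.connectedComponentsWithStats(m); i=1+st[1:,4].argmax()
    m=(l==i).astype(np.uint8)
    c=cv2.findContours(m,cv2.RETR_EXTERNAL,cv2.CHAIN_APPROX_NONE)[0]
    c=max(c,key=len); h=cv2.convexHull(c)[:,0]+[x0,y0]
    W=back(C[n],h,.042)[:,:2]
    r=least_squares(lambda q:np.hypot(*(W-q[:2]).T)-q[2],[.5,-.1,.118],loss='soft_l1',f_scale=.002)
    print(n,'disc',r.x,np.abs(r.fun).max())
# hub, pointer
print('pointer',back(C['top'],(320+277/6,160+528/6),.04))
E
```

```text
post top (array([ 0.52551323, -0.04075455,  0.08329274]), array([-1.25417436, -0.26119154, -0.18751462,  0.9865526 ]))
post foot top [[ 0.52440684 -0.03949109  0.046     ]] side [[ 0.52312441 -0.03220202  0.046     ]]
top 208 ((531.141845703125, 269.46392822265625), (75.2363510131836, 31.38978385925293), 4.239507675170898)
side 184 ((529.7937622070312, 271.43328857421875), (76.18783569335938, 35.976165771484375), 2.90928316116333)
top disc [ 0.58909025 -0.11828557  0.11922771] 0.07587827626182556
side disc [ 0.60124796 -0.12029901  0.13013066] 0.08257632272803608
pointer [[ 0.46667116 -0.10090722  0.04      ]]
```

```bash
python3 - <<'E'
from geo import *
C=load('a')
c=C['top']
print('post top@.092 top',back(c,(345.8,224.8),.092)[0],'side',back(C['side'],(321.7,191.3),.092)[0])
# subpixel disc edge: radial search from guess centre
for n,col in(('top',0),('side',0)):
    c=C[n]; g=cv2.cvtColor(c['color'],cv2.COLOR_RGB2GRAY).astype(np.float32)
    q=np.array([.589,-.118,.118])
    for it in range(3):
        P=[];A=[]
        for a in np.radians(np.arange(0,360,3)):
            rr=np.arange(.095,.14,.0005)
            X=np.c_[q[0]+rr*np.cos(a),q[1]+rr*np.sin(a),np.full(len(rr),.042)]
            uv=proj(c,X).astype(np.float32)
            v=cv2.remap(g,uv[:,0][None],uv[:,1][None],cv2.INTER_LINEAR)[0]
            d=np.gradient(cv2.GaussianBlur(v[None],(0,0),2)[0]); i=d.argmin()
            if d[i]<-4 and v[:10].mean()>180: P.append(X[i,:2]);A.append(np.degrees(a))
        P=np.array(P)
        r=least_squares(lambda s:np.hypot(*(P-s[:2]).T)-s[2],q,loss='soft_l1',f_scale=.001); q=r.x
    print(n,len(P),q,np.median(np.abs(r.fun)))
for n in('top','side'):
  for p in [(.589,-.118,.042),(.5245,-.040,.092),(.531,.270,.004)]: print(n,p,proj(C[n],p).round(1))
# bar subpixel rect
c=C['top']
for n,(x0,y0,x1,y1) in(('top',(225,210,255,250)),('side',(308,268,345,286))):
    c=C[n];S=8
    s=c['color'][y0:y1,x0:x1].astype(np.float32); o=s[...,0]-s[...,2]
    o=cv2.resize(o,None,fx=S,fy=S,interpolation=cv2.INTER_CUBIC)
    m=(o>45).astype(np.uint8); m=cv2.morphologyEx(m,cv2.MORPH_OPEN,np.ones((9,9)))
    ys,xs=np.nonzero(m); p=np.c_[(xs+.5)/S-.5+x0,(ys+.5)/S-.5+y0]
    W=back(c,p,.004)[:,:2]; print(n,cv2.minAreaRect((W*1000).astype(np.float32)))
E
```

```text
post top@.092 top [ 0.52704968 -0.04084945  0.092     ] side [ 0.52185222 -0.02914429  0.092     ]
top 105 [ 0.58714521 -0.11747541  0.11786627] 0.0003650580634150802
side 86 [ 0.58534948 -0.11735305  0.11968801] 0.0007500895043747527
top (0.589, -0.118, 0.042) [[371.  205.9]]
top (0.5245, -0.04, 0.092) [[345.5 225.7]]
top (0.531, 0.27, 0.004) [[239.4 228.8]]
side (0.589, -0.118, 0.042) [[302.4 186.5]]
side (0.5245, -0.04, 0.092) [[320.8 189.3]]
side (0.531, 0.27, 0.004) [[324.9 275.9]]
top ((530.8590698242188, 269.6466064453125), (77.0442886352539, 32.49421310424805), 3.122556447982788)
side ((529.6754150390625, 270.8078308105469), (78.49237060546875, 37.96921157836914), 2.745377540588379)
```

```bash
cat > rel.py <<'E'
import sys,numpy as np
from scipy.spatial.transform import Rotation as R
from workcell import bot
def go(x,y,z,th,base=None):
    o=bot.get_obs(); r0=R.from_quat(o['tool_rot'])
    rt=R.from_euler('z',th,degrees=True)*R.from_euler('x',180,degrees=True)
    print('travel',r0.inv().apply(np.array([x,y,z])-o['eef_pos']).round(4),'dr',(r0.inv()*rt).as_rotvec().round(4))
def st():
    o=bot.get_obs(); m=R.from_quat(o['tool_rot']).as_matrix()
    print('t',round(o['clock'],2),'tcp',o['eef_pos'].round(4),'th',np.degrees(np.arctan2(m[1,0],m[0,0])).round(2),'tilt',m[:2,2].round(4),'F',o['ft_force'].round(1),'w',round(o['grip_width'],4),'q',o['joint_pos'].round(2))
if __name__=='__main__':
    st()
    a=list(map(float,sys.argv[1:]))
    if a: go(*a)
E
python3 rel.py .526 -.039 .2 127.5
python3 -m crank '{"dr":[[0,0,-0.18]],"travel":[[0,0,0]],"hand":[0.03]}'
python3 rel.py .526 -.039 .2 127.5;python3 rel.py .526 -.039 .2 -52.5
```

```text
t 0.1 tcp [ 0.1679 -0.4704  0.2305] th 19.64 tilt [-0.0006  0.0018] F [0.2 0.  0.4] w 0.0854 q [-1.23  0.24  0.    1.34 -0.    1.57]
travel [ 0.4823 -0.2858  0.031 ] dr [-1.3000e-03 -1.8000e-03 -1.8825e+00]
clock: 0.22
eef_pos: [0.1679, -0.4705, 0.2307]
tool_rot: [0.965, 0.261, -0.0, -0.001]
ft_force: [0.2, 0.4, -0.1]
grip_width: 0.0698
t 0.23 tcp [ 0.1679 -0.4705  0.2307] th 30.24 tilt [-0.0005  0.0014] F [ 0.2  0.4 -0.1] w 0.0698 q [-1.23  0.24  0.    1.34  0.    1.39]
travel [ 0.5267 -0.1924  0.0311] dr [-8.0000e-04 -1.4000e-03 -1.6976e+00]
t 0.23 tcp [ 0.1679 -0.4705  0.2307] th 30.24 tilt [-0.0005  0.0014] F [ 0.2  0.4 -0.1] w 0.0698 q [-1.23  0.24  0.    1.34  0.    1.39]
travel [ 0.5267 -0.1924  0.0311] dr [-1.400e-03  8.000e-04  1.444e+00]
```

```bash
python3 -m crank '{"dr":[[0,-0.001,-1.7],[0,-0.001,-1.7],[0,-0.001,-1.7],[0,-0.001,-1.7],[0,-0.001,-1.7],[0,-0.001,-1.7],[0,-0.001,-1.7],[0,-0.001,-1.7],[0,-0.001,-1.7],[0,-0.001,-1.7]],"travel":[[0.527,-0.192,0.031],[0.527,-0.192,0.031],[0.527,-0.192,0.031],[0.527,-0.192,0.031],[0.527,-0.192,0.031],[0.527,-0.192,0.031],[0.527,-0.192,0.031],[0.527,-0.192,0.031],[0.527,-0.192,0.031],[0.527,-0.192,0.031]],"hand":[0.034,0.034,0.034,0.034,0.034,0.034,0.034,0.034,0.034,0.034]}'
python3 rel.py .526 -.039 .12 127.5; python3 look.py b
python3 - <<'E'
import cv2
t=cv2.imread('pics/b_top.png');s=cv2.imread('pics/b_side.png')
cv2.imwrite('pics/b1.png',cv2.resize(t[160:260,300:420],(720,600),interpolation=cv2.INTER_CUBIC))
cv2.imwrite('pics/b2.png',cv2.resize(s[110:220,265:365],(545,600),interpolation=cv2.INTER_CUBIC))
E
```

```text
clock: 1.48
eef_pos: [0.5304, -0.0379, 0.1988]
tool_rot: [0.44, 0.898, -0.0, -0.001]
ft_force: [-0.4, 0.2, -0.1]
grip_width: 0.034
t 1.48 tcp [ 0.5304 -0.0379  0.1988] th 127.76 tilt [-0.0014 -0.0001] F [-0.4  0.2 -0.1] w 0.034 q [-0.07  0.32  0.03  1.28 -0.    0.84]
travel [ 0.0018 -0.0041  0.0788] dr [-0.0012 -0.0008  0.0045]
```

View pics/b1.png

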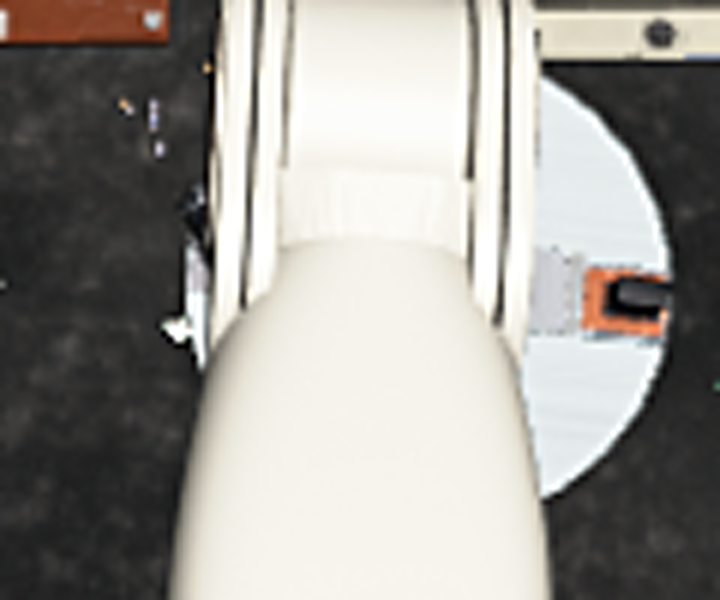

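View pics/b2.png

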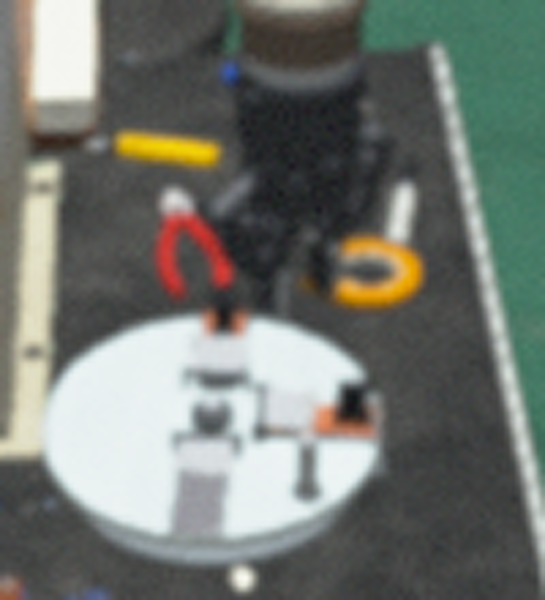

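The side view shows the gripper above the disc, with the post top at (322,190), close to the predicted (321,189). The top view is hidden by the arm. I descend with the fingers at 34 mm.

```bash
python3 -m crank '{"dr":[[-0.001,-0.001,0.0045],[-0.001,-0.001,0.0045],[-0.001,-0.001,0.0045]],"travel":[[0.002,-0.004,0.04],[0.002,-0.004,0.078],[0.002,-0.004,0.078]],"hand":[0.034,0.034,0.034]}'
python3 rel.py .526 -.039 .06 127.5; python3 look.py c
python3 - <<'E'
import cv2
s=cv2.imread('pics/c_side.png')
cv2.imwrite('pics/c5.png',cv2.resize(s[130:220,275:365],(600,600),interpolation=cv2.INTER_CUBIC))
E
```

```text
clock: 1.95
eef_pos: [0.5207, -0.0435, 0.1198]
tool_rot: [0.447, 0.895, -0.002, -0.003]
ft_force: [0.5, -0.3, 1.2]
grip_width: 0.034
t 1.95 tcp [ 0.5207 -0.0435  0.1198] th 126.92 tilt [-0.0063 -0.0006] F [ 0.5 -0.3  1.2] w 0.034 q [-0.08  0.36 -0.13  1.09 -0.    0.84]
travel [0.0002 0.0073 0.0597] dr [-0.0054 -0.0033 -0.0101]
```

View pics/c5.png

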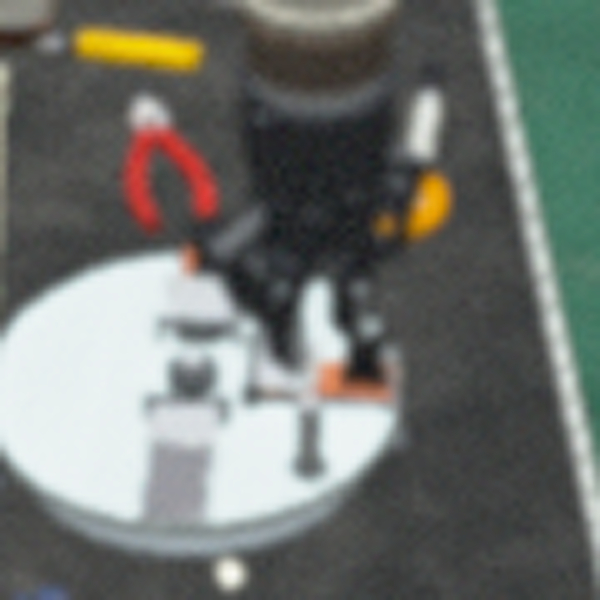

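```bash
python3 -m crank '{"dr":[[0,0,0]],"travel":[[0,0,0]],"hand":[0.034]}'
python3 rel.py .526 -.039 .06 127.5;python3 - <<'E'
from geo import *
C=load('c')
print(proj(C['side'],[[.5207,-.0435,.12],[.5207,-.0435,.127],[.526,-.039,.092],[.526,-.039,.046]]))
E
```

```text
clock: 2.17
eef_pos: [0.5257, -0.043, 0.1245]
tool_rot: [0.446, 0.895, 0.0, 0.003]
ft_force: [0.3, 0.1, -0.7]
grip_width: 0.0343
t 2.17 tcp [ 0.5257 -0.043   0.1245] th 127.03 tilt [ 0.0051 -0.0014] F [ 0.3  0.1 -0.7] w 0.0343 q [-0.08  0.36 -0.12  1.09 -0.    0.84]
travel [0.0033 0.0024 0.0645] dr [ 0.0032  0.0042 -0.0082]
[[321.81474893 182.6163068 ]
 [321.82999428 181.08220725]
 [320.35357645 189.52529873]
 [320.29026428 199.07152453]]
```

```bash
python3 -m crank '{"dr":[[0,0,-0.008],[0,0,-0.008],[0,0,-0.008],[0,0,-0.008],[0,0,-0.008]],"travel":[[0.002,0.003,0],[0.002,0.003,0.02],[0.002,0.003,0.042],[0.002,0.003,0.062],[0.002,0.003,0.062]],"hand":[0.034,0.034,0.034,0.034,0.034]}'
python3 look.py d; python3 rel.py .526 -.039 .06 127.5;
python3 - <<'E'
import cv2
s=cv2.imread('pics/d_side.png')
cv2.imwrite('pics/d5.png',cv2.resize(s[130:220,275:365],(600,600),interpolation=cv2.INTER_CUBIC))
E
```

```text
clock: 2.8
eef_pos: [0.5247, -0.0387, 0.0595]
tool_rot: [0.442, 0.897, -0.001, -0.0]
ft_force: [0.1, 0.2, -0.5]
grip_width: 0.0338
t 2.9 tcp [ 0.5264 -0.0389  0.0612] th 127.58 tilt [ 0.0024 -0.0011] F [-0.7  0.2 -0.5] w 0.0342 q [-0.07  0.43 -0.2   0.94 -0.    0.84]
travel [ 0.0001 -0.0004  0.0012] dr [0.0012 0.0024 0.0013]
```

View pics/d5.png

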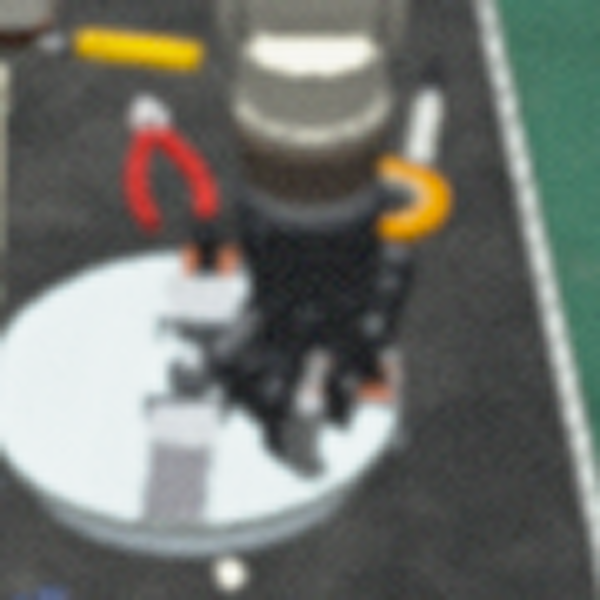

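```bash
python3 -m crank '{"dr":[[0,0,0],[0,0,0]],"travel":[[0,0,0],[0,0,0]],"hand":[0.018,0.018]}'
python3 -m crank '{"dr":[[0,0,-0.06],[0,0,-0.16],[0,0,-0.28],[0,0,-0.4],[0,0,-0.52],[0,0,-0.64],[0,0,-0.76],[0,0,-0.88],[0,0,-1.0],[0,0,-1.1]],"travel":[[-0.0002,-0.006,0],[-0.0013,-0.0159,0],[-0.0039,-0.0276,0],[-0.0079,-0.0389,0],[-0.0132,-0.0497,0],[-0.0198,-0.0597,0],[-0.0275,-0.0689,0],[-0.0363,-0.0771,0],[-0.046,-0.0841,0],[-0.0546,-0.0891,0]],"hand":[0.018,0.018,0.018,0.018,0.018,0.018,0.018,0.018,0.018,0.018]}'
python3 rel.py
```

```text
clock: 3.15
eef_pos: [0.5264, -0.039, 0.0612]
tool_rot: [0.442, 0.897, 0.0, 0.002]
ft_force: [0.3, -0.2, 0.8]
grip_width: 0.018
clock: 4.4
eef_pos: [0.489, -0.1378, 0.061]
tool_rot: [-0.094, 0.996, -0.002, 0.001]
ft_force: [1.4, -1.3, -0.8]
grip_width: 0.0181
t 4.4 tcp [ 0.489  -0.1378  0.061 ] th -169.25 tilt [ 0.0029 -0.0029] F [ 1.4 -1.3 -0.8] w 0.0181 q [-0.27  0.4  -0.25  0.92 -0.   -0.46]
```

```bash
python3 -m crank '{"dr":[[0,0,-0.12],[0,0,-0.24],[0,0,-0.36],[0,0,-0.44],[0,0,-0.471],[0,0,-0.471],[0,0,-0.471]],"travel":[[-0.0007,-0.012,0],[-0.0029,-0.0238,0],[-0.0064,-0.0352,0],[-0.0095,-0.0426,0],[-0.0109,-0.0454,0],[-0.0109,-0.0454,0],[-0.0109,-0.0454,0]],"hand":[0.018,0.018,0.018,0.018,0.018,0.018,0.018]}'
python3 rel.py
python3 look.py e
python3 - <<'E'
import cv2
s=cv2.imread('pics/e_side.png')
cv2.imwrite('pics/e5.png',cv2.resize(s[130:220,275:365],(600,600),interpolation=cv2.INTER_CUBIC))
E
```

```text
clock: 5.28
eef_pos: [0.5071, -0.1789, 0.0605]
tool_rot: [-0.322, 0.947, -0.001, 0.0]
ft_force: [-0.1, 0.4, -0.1]
grip_width: 0.0178
t 5.28 tcp [ 0.5071 -0.1789  0.0605] th -142.45 tilt [ 0.001  -0.0009] F [-0.1  0.4 -0.1] w 0.0178 q [-0.34  0.45 -0.17  0.95 -0.   -0.99]
```

View pics/e5.png

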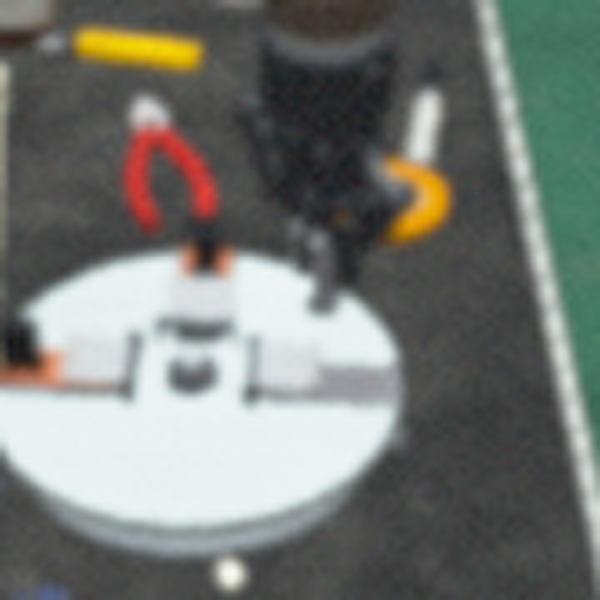

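The table has turned: the empty nest's pad now faces the pointer at crop (360,380), and no force remains. I open, lift and take a clear look.

```bash
python3 -m crank '{"dr":[[0,0,0],[0,0,0],[0,0,0],[0,0,0],[0,0,0]],"travel":[[0,0,0],[0,0,-0.03],[0,0,-0.07],[0,0,-0.1],[0,0,-0.1]],"hand":[0.034,0.034,0.034,0.034,0.034]}'
python3 rel.py .51 .269 .16 183
```

```text
clock: 6.0
eef_pos: [0.5092, -0.1797, 0.1633]
tool_rot: [-0.322, 0.947, -0.003, 0.003]
ft_force: [0.4, 0.3, -0.1]
grip_width: 0.0343
t 6.0 tcp [ 0.5092 -0.1797  0.1633] th -142.43 tilt [ 0.0071 -0.0031] F [ 0.4  0.3 -0.1] w 0.0343 q [-0.34  0.35 -0.02  1.19 -0.   -0.99]
travel [-0.2742  0.3551  0.0018] dr [-0.0055  0.0057  0.6034]
```

```bash
python3 -m crank '{"dr":[[0,0,0.6],[0,0,0.6],[0,0,0.6],[0,0,0.6],[0,0,0.6],[0,0,0.6],[0,0,0.6],[0,0,0.6],[0,0,0.6],[0,0,0.6]],"travel":[[-0.274,0.355,0],[-0.274,0.355,0],[-0.274,0.355,0],[-0.274,0.355,0],[-0.274,0.355,0],[-0.274,0.355,0],[-0.274,0.355,0],[-0.274,0.355,0],[-0.274,0.355,0],[-0.274,0.355,0]],"hand":[0.05,0.05,0.05,0.05,0.05,0.05,0.05,0.05,0.05,0.05]}'
python3 look.py f; python3 rel.py .51 .269 .16 183
python3 - <<'E'
import cv2
t=cv2.imread('pics/f_top.png');s=cv2.imread('pics/f_side.png')
cv2.imwrite('pics/f1.png',cv2.resize(t[160:260,310:430],(720,600),interpolation=cv2.INTER_CUBIC))
cv2.imwrite('pics/f2.png',cv2.resize(s[230:310,290:380],(675,600),interpolation=cv2.INTER_CUBIC))
E
```

```text
clock: 7.25
eef_pos: [0.5072, 0.2685, 0.1587]
tool_rot: [-0.028, 1.0, -0.001, -0.0]
ft_force: [0.5, 0.3, -0.3]
grip_width: 0.0498
t 7.35 tcp [0.5077 0.2679 0.1594] th -176.9 tilt [ 0.0001 -0.002 ] F [0.9 0.  0.7] w 0.05 q [ 0.49  0.43  0.08  1.22 -0.    0.43]
travel [-0.0023  0.001  -0.0006] dr [-0.002  -0.      0.0017]
```

View pics/f1.png

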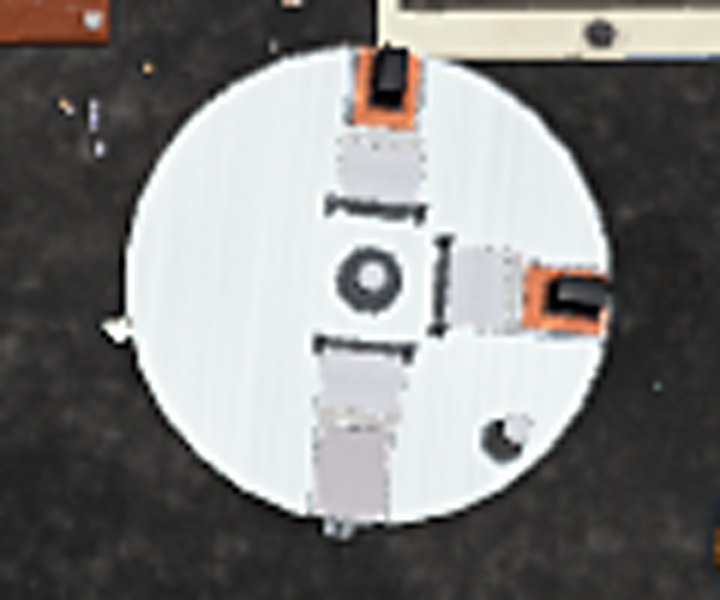

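View pics/f2.png

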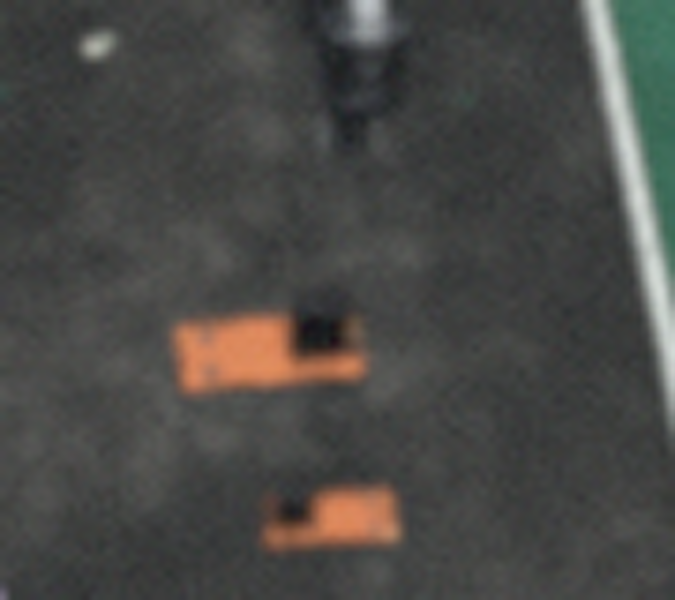

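The top view is now clear. The empty nest runs from its hinge at crop (364,348) to the pad end at (349,517), and the pointer is at (340,528). The side view shows the gripper above the larger bar's block (320,330). Next I measure the nest line.

```bash
python3 - <<'E'
from geo import *
C=load('f');c=C['top']
f=lambda p:(310+(p[0]+.5)/6-.5,160+(p[1]+.5)/6-.5)
for nm,p,z in(('hinge',(364,348),.058),('lip',(358,416),.0595),('padend',(349,517),.045),('padL',(311,515),.045),('padR',(387,519),.045),('pointer',(339,530),.04),('hingeR',(438,286),.058),('hingeB',(376,208),.058),('posttop',(518,425),.092)):
    X=back(c,f(p),z)[0]; d=X[:2]-[.5868,-.1174]; print(nm,X.round(4),'r',np.hypot(*d).round(4),'ang',np.degrees(np.arctan2(d[1],d[0])).round(2))
# disc refit
g=cv2.cvtColor(c['color'],cv2.COLOR_RGB2GRAY).astype(np.float32); q=np.array([.587,-.1174,.118])
for it in range(3):
    P=[]
    for a in np.radians(np.arange(0,360,2)):
        rr=np.arange(.1,.135,.0005); X=np.c_[q[0]+rr*np.cos(a),q[1]+rr*np.sin(a),np.full(len(rr),.042)]
        uv=proj(c,X).astype(np.float32); v=cv2.remap(g,uv[:,0][None],uv[:,1][None],cv2.INTER_LINEAR)[0]
        d=np.gradient(cv2.GaussianBlur(v[None],(0,0),2)[0]); i=d.argmin()
        if d[i]<-4 and v[:8].mean()>180:P.append(X[i,:2])
    P=np.array(P); q=least_squares(lambda s:np.hypot(*(P-s[:2]).T)-s[2],q,loss='soft_l1',f_scale=.001).x
print(q)
# pad edges subpixel: pad grey vs disc along tangential scans at several radii
for yaw in (172.5,):
  a=np.radians(yaw);u=np.array([np.cos(a),np.sin(a)]);t=np.array([-u[1],u[0]])
  for r in np.arange(.080,.112,.004):
    s=np.arange(-.03,.03,.0005);XY=q[:2]+r*u+s[:,None]*t
    X=np.c_[XY,np.full(len(s),.045)];uv=proj(c,X).astype(np.float32)
    v=cv2.remap(g,uv[:,0][None],uv[:,1][None],cv2.INTER_CUBIC)[0];d=np.gradient(cv2.GaussianBlur(v[None],(0,0),3)[0])
    L=s[:60][np.argmin(d[:60])];Rr=s[60:][np.argmax(d[60:])];print(round(r,3),L.round(4),Rr.round(4),'mid',((L+Rr)/2).round(4))
E
```

```text
hinge [ 0.5521 -0.1132  0.058 ] r 0.0349 ang 173.08
lip [ 0.5192 -0.1093  0.0595] r 0.0681 ang 173.14
padend [ 0.4726 -0.1051  0.045 ] r 0.1149 ang 173.87
padL [ 0.4737 -0.087   0.045 ] r 0.1171 ang 164.96
padR [ 0.4715 -0.1232  0.045 ] r 0.1155 ang -177.11
pointer [ 0.4669 -0.1007  0.04  ] r 0.121 ang 172.06
hingeR [ 0.5818 -0.1495  0.058 ] r 0.0325 ang -98.79
hingeB [ 0.6203 -0.1209  0.058 ] r 0.0337 ang -5.92
posttop [ 0.5099 -0.18    0.092 ] r 0.0992 ang -140.88
[ 0.58700445 -0.11738166  0.11765119]
0.08 -0.0185 0.0155 mid -0.0015
0.084 -0.0185 0.0185 mid 0.0
0.088 -0.018 0.017 mid -0.0005
0.092 -0.0175 0.02 mid 0.0013
0.096 -0.016 0.0205 mid 0.0023
0.1 -0.015 0.0205 mid 0.0028
0.104 -0.0145 0.021 mid 0.0033
0.108 -0.019 0.0215 mid 0.0013
```

```bash
python3 -m crank '{"dr":[[0,0,0],[0,0,0],[0,0,0],[0,0,0],[0,0,0]],"travel":[[-0.002,0.001,0.03],[-0.002,0.001,0.06],[-0.002,0.001,0.09],[-0.002,0.001,0.11],[-0.002,0.001,0.11]],"hand":[0.05,0.05,0.05,0.05,0.05]}'
python3 look.py g; python3 rel.py .5095 .2687 .007 183
python3 - <<'E'
import cv2
s=cv2.imread('pics/g_side.png')
cv2.imwrite('pics/g2.png',cv2.resize(s[230:310,290:380],(675,600),interpolation=cv2.INTER_CUBIC))
E
```

```text
clock: 7.98
eef_pos: [0.5088, 0.2682, 0.0483]
tool_rot: [-0.027, 1.0, -0.002, -0.001]
ft_force: [-0.0, 0.2, -0.1]
grip_width: 0.0499
t 8.07 tcp [0.5106 0.2696 0.0506] th -176.9 tilt [ 0.0018 -0.0008] F [0.5 0.5 0.4] w 0.0499 q [ 0.49  0.53 -0.07  0.98 -0.    0.43]
travel [ 0.0012 -0.0008  0.0436] dr [-0.0009  0.0017  0.0018]
```

View pics/g2.png

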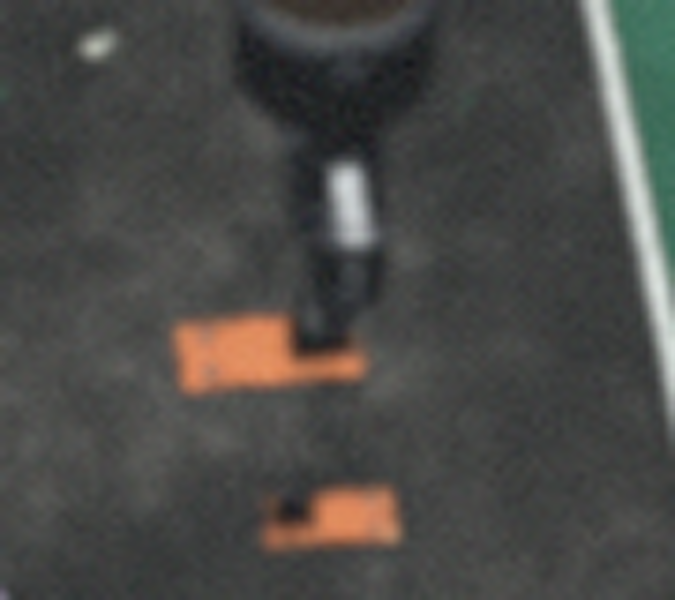

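The near finger at crop (330,320) lines up with the block at (320,335). I descend and close.

```bash
python3 -m crank '{"dr":[[0,0,0],[0,0,0],[0,0,0],[0,0,0],[0,0,0]],"travel":[[0.0005,0,0.012],[0.0005,0,0.026],[0.0005,0,0.038],[0.0005,0,0.043],[0.0005,0,0.043]],"hand":[0.05,0.05,0.05,0.05,0.05]}'; python3 rel.py
python3 -m crank '{"dr":[[0,0,0],[0,0,0],[0,0,0],[0,0,0],[0,0,0]],"travel":[[0,0,0],[0,0,0],[0,0,0],[0,0,0],[0,0,0]],"hand":[0.03,0.01,0.0,0.0,0.0]}'; python3 rel.py
```

```text
clock: 8.7
eef_pos: [0.5091, 0.2701, 0.0062]
tool_rot: [-0.028, 1.0, -0.001, -0.0]
ft_force: [0.3, -0.4, -0.0]
grip_width: 0.0496
t 8.7 tcp [0.5091 0.2701 0.0062] th -176.8 tilt [-0.     -0.0017] F [ 0.3 -0.4 -0. ] w 0.0496 q [ 0.49  0.58 -0.11  0.88 -0.    0.43]
clock: 9.32
eef_pos: [0.5101, 0.2705, 0.0076]
tool_rot: [-0.028, 1.0, -0.0, 0.001]
ft_force: [-0.9, 0.1, 5.2]
grip_width: 0.0131
t 9.32 tcp [0.5101 0.2705 0.0076] th -176.81 tilt [ 0.0024 -0.0004] F [-0.9  0.1  5.2] w 0.0131 q [ 0.49  0.58 -0.11  0.88 -0.    0.43]
```

```bash
python3 -m crank '{"dr":[[0,0,0],[0,0,0],[0,0,0],[0,0,0],[0,0,0],[0,0,0]],"travel":[[0,0,0],[0,0,-0.02],[0,0,-0.05],[0,0,-0.09],[0,0,-0.11],[0,0,-0.11]],"hand":[0,0,0,0,0,0]}'
python3 rel.py .39 -.03 .12 173;python3 look.py h;python3 rel.py
python3 - <<'E'
import cv2
t=cv2.imread('pics/h_top.png');s=cv2.imread('pics/h_side.png')
cv2.imwrite('pics/h1.png',cv2.resize(t[180:260,190:280],(675,600),interpolation=cv2.INTER_CUBIC))
cv2.imwrite('pics/h2.png',cv2.resize(s[200:300,280:380],(600,600),interpolation=cv2.INTER_CUBIC))
E
```

```text
clock: 10.07
eef_pos: [0.5102, 0.2708, 0.118]
tool_rot: [-0.028, 1.0, 0.0, 0.002]
ft_force: [0.3, 0.8, -2.1]
grip_width: 0.0128
t 10.07 tcp [0.5102 0.2708 0.118 ] th -176.81 tilt [0.0035 0.0002] F [ 0.3  0.8 -2.1] w 0.0128 q [ 0.49  0.46  0.02  1.13 -0.    0.43]
travel [ 0.1368 -0.2936 -0.0025] dr [0.0003 0.0035 0.1779]
t 10.18 tcp [0.5086 0.27   0.1155] th -176.81 tilt [-0.0009 -0.0021] F [ 0.5 -0.1 -1.8] w 0.0127 q [ 0.49  0.46  0.02  1.13 -0.    0.43]
```

View pics/h1.png

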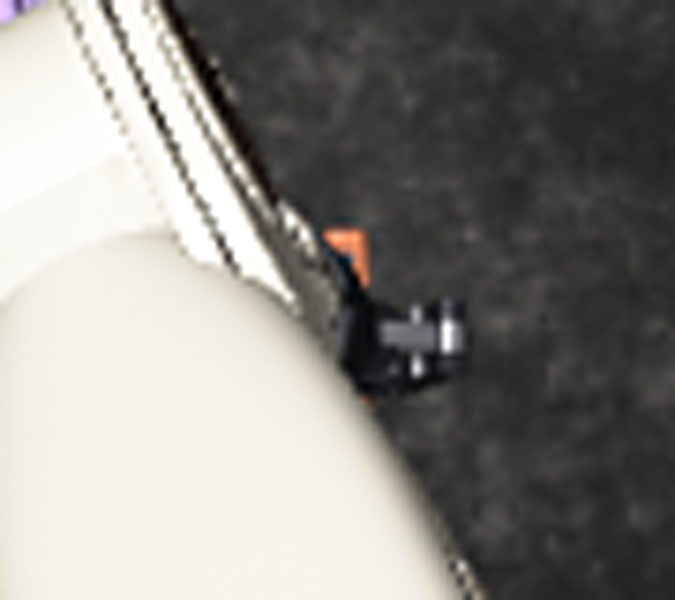

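View pics/h2.png

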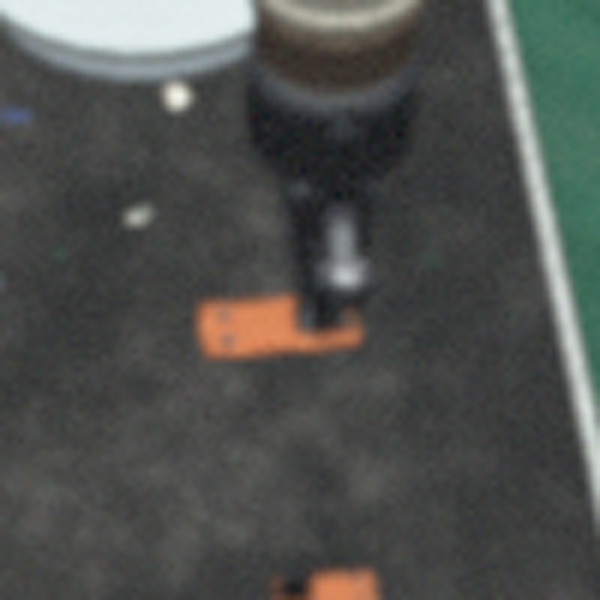

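The bar is held and level. In the side view its nose corners are at crop (197,300) and (203,358), and in the top view the right nose corner is at (367,230). From these I get where the bar sits in the tool.

```bash
python3 - <<'E'
from geo import *
C=load('h')
for n,ps in(('side',[(313.0-.4,250.1-.4),(313.8-.4,259.7-.4),(340.3-.4,257.4-.4)]),('top',[(238.6,210.4)])):
    for p in ps: print(n,p,back(C[n],p,.1123)[0].round(4))
print(tri(C,(312.6,249.7),(238.6,210.4)))
E
```

```text
side (312.6, 249.7) [0.5676 0.253  0.1123]
side (313.40000000000003, 259.3) [0.5671 0.2887 0.1123]
side (339.90000000000003, 257.0) [0.4902 0.2848 0.1123]
top (238.6, 210.4) [0.5673 0.2559 0.1123]
(array([0.56726985, 0.25534763, 0.11497531]), array([ 0.15433018,  0.03152324,  0.02853292, -0.14534095]))
```

```bash
python3 -m crank '{"dr":[[0,0,0.03],[0,0,0.06],[0,0,0.09],[0,0,0.12],[0,0,0.15],[0,0,0.17],[0,0,0.178],[0,0,0.178],[0,0,0.178],[0,0,0.178]],"travel":[[0.01,-0.036,-0.003],[0.023,-0.085,-0.003],[0.037,-0.135,-0.003],[0.051,-0.185,-0.003],[0.065,-0.235,-0.003],[0.079,-0.285,-0.003],[0.09,-0.33,-0.003],[0.097,-0.354,-0.003],[0.0995,-0.3634,-0.003],[0.0995,-0.3634,-0.003]],"hand":[0,0,0,0,0,0,0,0,0,0]}'
python3 -m crank '{"dr":[[0,0,0],[0,0,0]],"travel":[[0,0,0],[0,0,0]],"hand":[0,0]}' >/dev/null
python3 look.py i;python3 rel.py .4302 -.0981 .0545 173
python3 - <<'E'
import cv2
t=cv2.imread('pics/i_top.png');s=cv2.imread('pics/i_side.png')
cv2.imwrite('pics/i1.png',cv2.resize(t[170:270,310:430],(720,600),interpolation=cv2.INTER_CUBIC))
cv2.imwrite('pics/i2.png',cv2.resize(s[150:230,280:380],(750,600),interpolation=cv2.INTER_CUBIC))
E
```

```text
clock: 11.42
eef_pos: [0.4297, -0.0978, 0.1193]
tool_rot: [0.062, 0.998, -0.0, -0.0]
ft_force: [0.3, 0.4, -2.1]
grip_width: 0.0129
t 11.78 tcp [ 0.4306 -0.0973  0.1203] th 173.08 tilt [ 0.0013 -0.0009] F [ 1.   0.6 -1. ] w 0.0132 q [-0.22  0.21 -0.34  1.02 -0.   -0.1 ]
travel [ 0.0003 -0.0008  0.0658] dr [-0.0008  0.0014  0.0014]
```

View pics/i1.png

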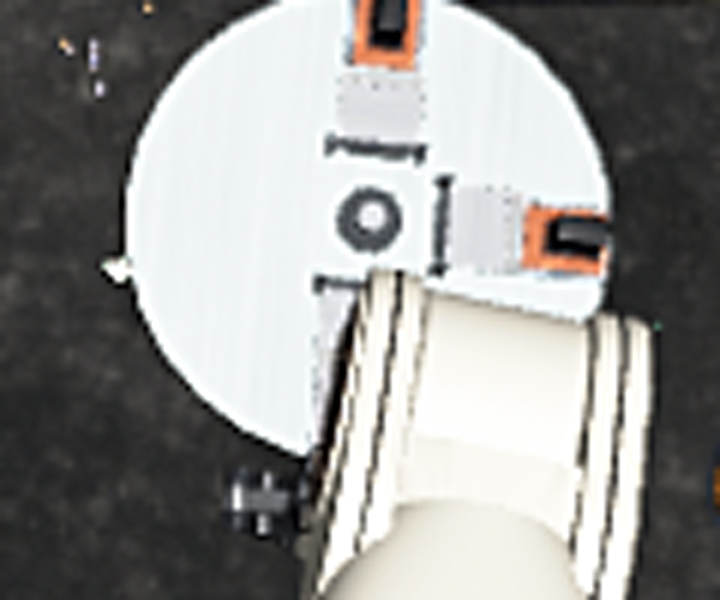

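View pics/i2.png

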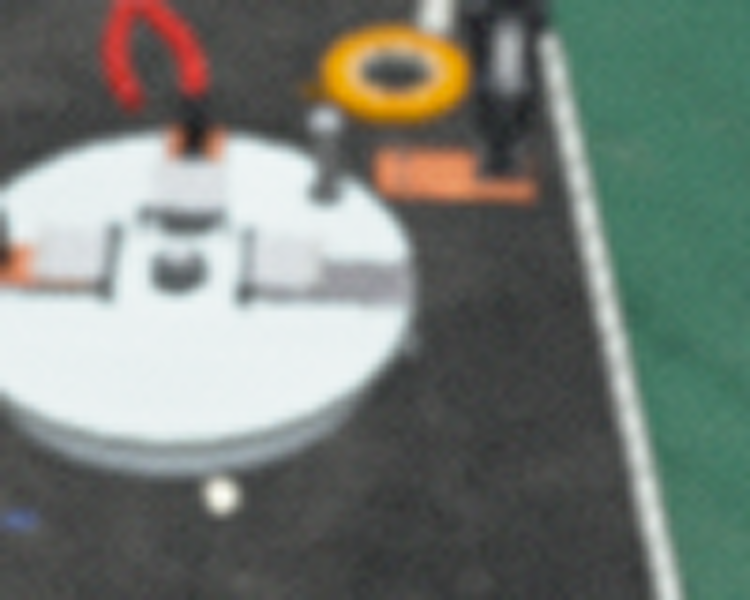

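The side view shows the pointer (412,340) below the disc rim, so the way in is clear. I lower to just above pad height, outside the flap.

```bash
python3 -m crank '{"dr":[[0,0,0],[0,0,0],[0,0,0],[0,0,0],[0,0,0],[0,0,0]],"travel":[[0,-0.0005,0.02],[0,-0.0005,0.045],[0,-0.0005,0.06],[-0.006,-0.0005,0.063],[-0.015,-0.0005,0.063],[-0.015,-0.0005,0.063]],"hand":[0,0,0,0,0,0]}'
python3 -m crank '{"dr":[[0,0,0],[0,0,0]],"travel":[[0,0,0],[0,0,0]],"hand":[0,0]}' >/dev/null
python3 look.py j;python3 rel.py .4451 -.0999 .0545 173
python3 - <<'E'
import cv2
s=cv2.imread('pics/j_side.png')
cv2.imwrite('pics/j2.png',cv2.resize(s[165:215,295:360],(780,600),interpolation=cv2.INTER_CUBIC))
E
```

```text
clock: 12.52
eef_pos: [0.4474, -0.1007, 0.0582]
tool_rot: [0.061, 0.998, -0.001, 0.002]
ft_force: [-0.1, 0.2, -1.4]
grip_width: 0.0129
t 12.88 tcp [ 0.4451 -0.1004  0.0574] th 172.99 tilt [ 0.0013 -0.0011] F [-0.1  0.4 -2.1] w 0.0134 q [-0.22  0.31 -0.39  0.86 -0.   -0.1 ]
travel [0.0001 0.0005 0.0029] dr [-0.0009  0.0014 -0.0002]
```

View pics/j2.png

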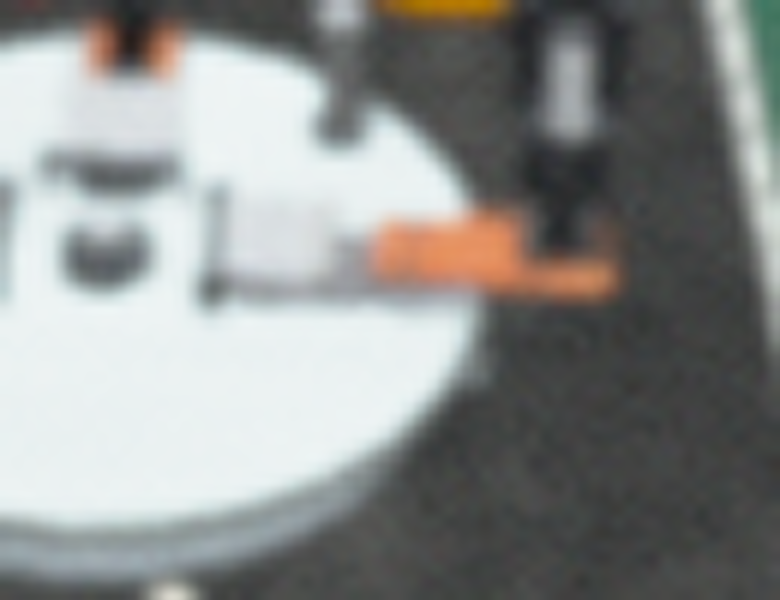

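```bash
cat > ov.py <<'E'
import sys
from geo import *
def run(tag,tcp,th,roi=(295,165,360,215),S=12,out=None,zo=.0072):
    C=load(tag)
    cen=np.array([.587,-.1174]);a=np.radians(173.);u=np.array([np.cos(a),np.sin(a)]);t=np.array([-u[1],u[0]])
    def nest(P): return [np.r_[cen+(.04+x)*u+y*t,.042+z] for x,y,z in P]
    b=np.radians(th+180);bu=np.array([np.cos(b),np.sin(b)]);bt=np.array([-bu[1],bu[0]])
    def bar(P): return [np.r_[np.array(tcp[:2])+(x+.021)*bu+y*bt,tcp[2]-zo+z] for x,y,z in P]
    sets=[(nest([(.001,.018,.003),(.076,.018,.003),(.076,-.018,.003),(.001,-.018,.003)]),(255,0,0)),
     (nest([(-.006,.02,.016),(.026,.02,.0145),(.033,.02,.0175),(.033,-.02,.0175),(.026,-.02,.0145),(-.006,-.02,.016)]),(0,160,0)),
     (bar([(-.037,.015,.004),(.037,.015,.004),(.037,-.015,.004),(-.037,-.015,.004)]),(0,0,255))]
    im=cv2.imread(f'pics/{tag}_side.png');x0,y0,x1,y1=roi
    z=cv2.resize(im[y0:y1,x0:x1],None,fx=S,fy=S,interpolation=cv2.INTER_CUBIC)
    for P,c in sets:
        q=(proj(C['side'],P)-[x0,y0]+.5)*S-.5
        cv2.polylines(z,[q.round().astype(np.int32)],True,c,1)
    cv2.imwrite(out or f'pics/{tag}_ov.png',z)
E
python3 -c "
from ov import run
run('j',[.4455,-.1004,.0578],173)"
```

```text
(no output)
```

View pics/j_ov.png

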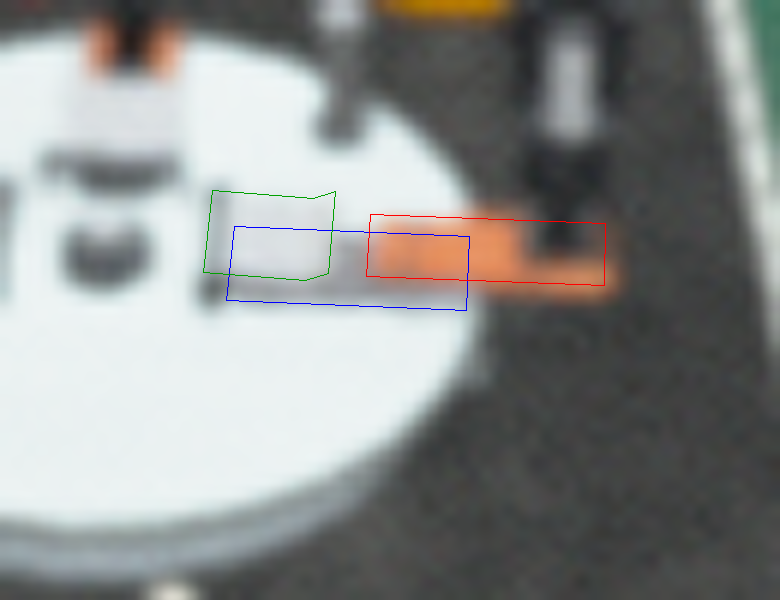

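The overlay puts the bar and nest within about a pixel of each other in y. The bar sits slightly farther out than modelled. I touch the pad gently here to find its height.

```bash
for i in 1; do python3 -m crank '{"dr":[[0,0,0],[0,0,0],[0,0,0],[0,0,0],[0,0,0]],"travel":[[0,0,0.0015],[0,0,0.003],[0,0,0.0045],[0,0,0.0045],[0,0,0.0045]],"hand":[0,0,0,0,0]}'; done; python3 rel.py
python3 -m crank '{"dr":[[0,0,0],[0,0,0],[0,0,0]],"travel":[[0,0,0.001],[0,0,0.001],[0,0,0.001]],"hand":[0,0,0]}'; python3 rel.py
python3 -m crank '{"dr":[[0,0,0],[0,0,0],[0,0,0]],"travel":[[0,0,0.001],[0,0,0.001],[0,0,0.001]],"hand":[0,0,0]}'; python3 rel.py
```

```text
clock: 13.5
eef_pos: [0.4452, -0.1004, 0.0528]
tool_rot: [0.061, 0.998, -0.0, 0.001]
ft_force: [0.9, -0.3, -0.8]
grip_width: 0.0129
t 13.5 tcp [ 0.4452 -0.1004  0.0528] th 172.99 tilt [ 0.0011 -0.001 ] F [ 0.9 -0.3 -0.8] w 0.0129 q [-0.22  0.32 -0.4   0.85 -0.   -0.1 ]
clock: 13.88
eef_pos: [0.4454, -0.1004, 0.052]
tool_rot: [0.061, 0.998, -0.0, 0.001]
ft_force: [-0.6, -0.3, 0.0]
grip_width: 0.013
t 13.88 tcp [ 0.4454 -0.1004  0.052 ] th 172.99 tilt [ 0.0016 -0.0011] F [-0.6 -0.3  0. ] w 0.013 q [-0.22  0.32 -0.4   0.85 -0.   -0.1 ]
clock: 14.25
eef_pos: [0.4453, -0.1004, 0.051]
tool_rot: [0.061, 0.998, -0.001, 0.001]
ft_force: [-1.0, 0.8, 4.7]
grip_width: 0.013
t 14.25 tcp [ 0.4453 -0.1004  0.051 ] th 172.99 tilt [ 0.0016 -0.0011] F [-1.   0.8  4.7] w 0.013 q [-0.22  0.32 -0.4   0.85 -0.   -0.1 ]
```

```bash
python3 -m crank '{"dr":[[0,0,0],[0,0,0],[0,0,0],[0,0,0],[0,0,0],[0,0,0],[0,0,0],[0,0,0]],"travel":[[0,0,-0.0015],[0,0,-0.0028],[0,0,-0.0028],[-0.002,0,-0.0028],[-0.006,0,-0.0028],[-0.010,0,-0.0028],[-0.012,0,-0.0028],[-0.012,0,-0.0028]],"hand":[0,0,0,0,0,0,0,0]}'
python3 -m crank '{"dr":[[0,0,0]],"travel":[[0,0,0]],"hand":[0]}' >/dev/null
python3 look.py k;python3 rel.py
python3 -c "
from ov import run
from workcell import bot
run('k',bot.get_obs()['eef_pos'],173,roi=(300,170,350,205),S=16)"
```

```text
clock: 15.25
eef_pos: [0.4573, -0.1019, 0.0535]
tool_rot: [0.061, 0.998, -0.0, 0.001]
ft_force: [-0.0, 0.2, -1.1]
grip_width: 0.0129
t 15.47 tcp [ 0.457  -0.1018  0.0536] th 173.0 tilt [ 0.0011 -0.001 ] F [-0.5  0.2 -2. ] w 0.0128 q [-0.22  0.34 -0.36  0.87 -0.   -0.1 ]
```

View pics/k_ov.png

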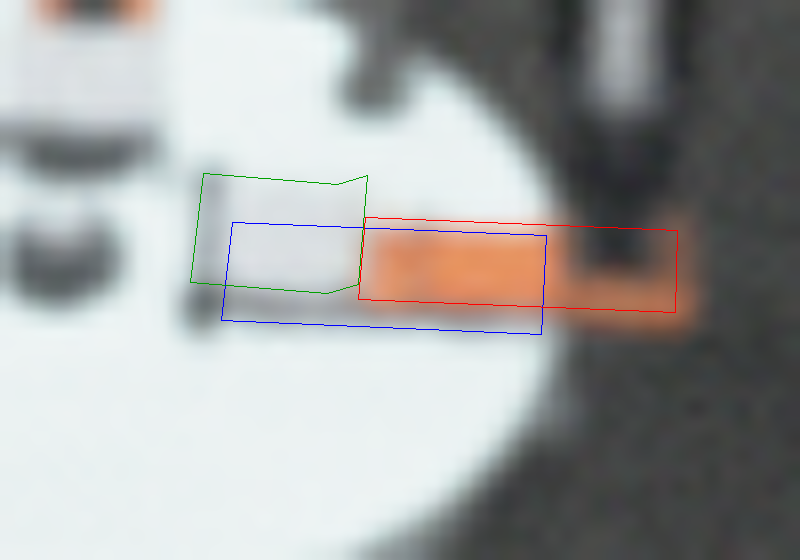

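The nose (365,255 in the crop) is at the lip edge, level and centred to about a pixel. I slide in slowly.

```bash
python3 -m crank '{"dr":[[0,0,0],[0,0,0],[0,0,0],[0,0,0],[0,0,0],[0,0,0]],"travel":[[-0.002,0,0.0],[-0.005,0,0.0],[-0.008,0,0.0],[-0.010,0,0.0],[-0.010,0,0.0],[-0.010,0,0.0]],"hand":[0,0,0,0,0,0]}'
python3 rel.py
python3 -m crank '{"dr":[[0,0,0],[0,0,0],[0,0,0],[0,0,0],[0,0,0],[0,0,0]],"travel":[[-0.002,0,0.0],[-0.005,0,0.0],[-0.008,0,0.0],[-0.011,0,0.0],[-0.012,0,0.0],[-0.012,0,0.0]],"hand":[0,0,0,0,0,0]}'
python3 rel.py; python3 look.py l
python3 -c "
from ov import run
from workcell import bot
run('l',bot.get_obs()['eef_pos'],173,roi=(300,170,350,205),S=16)"
```

```text
clock: 16.23
eef_pos: [0.4669, -0.103, 0.0535]
tool_rot: [0.061, 0.998, -0.0, 0.0]
ft_force: [-1.2, 0.3, -1.4]
grip_width: 0.0128
t 16.23 tcp [ 0.4669 -0.103   0.0535] th 172.99 tilt [ 0.0009 -0.001 ] F [-1.2  0.3 -1.4] w 0.0128 q [-0.22  0.36 -0.34  0.87 -0.   -0.09]
clock: 16.98
eef_pos: [0.479, -0.1045, 0.0536]
tool_rot: [0.061, 0.998, -0.0, 0.001]
ft_force: [0.9, -0.3, -1.2]
grip_width: 0.0129
t 16.98 tcp [ 0.479  -0.1045  0.0536] th 173.0 tilt [ 0.0011 -0.001 ] F [ 0.9 -0.3 -1.2] w 0.0129 q [-0.21  0.38 -0.31  0.89 -0.   -0.09]
```

View pics/l_ov.png

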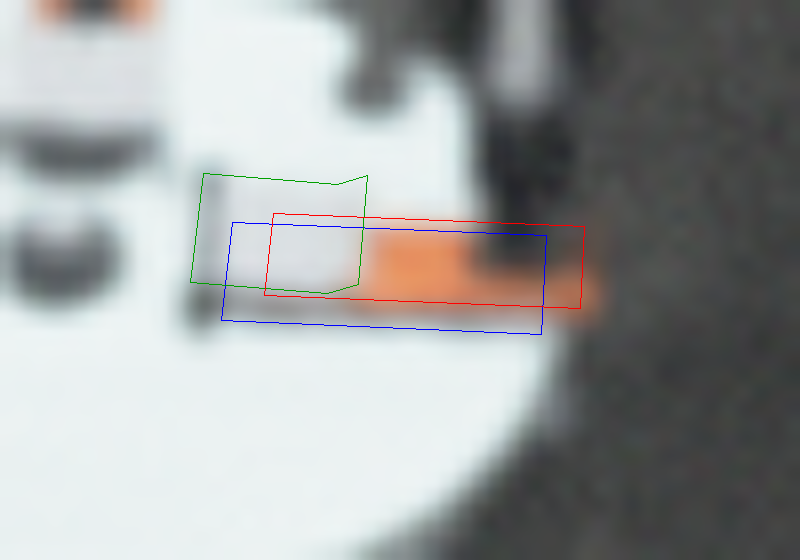

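The bar passes under the flap with no load, and the flap is unmoved. About 11 mm to the stop remains.

```bash
python3 -m crank '{"dr":[[0,0,0],[0,0,0],[0,0,0],[0,0,0],[0,0,0]],"travel":[[-0.002,0,0.0],[-0.005,0,0.0],[-0.008,0,0.0],[-0.008,0,0.0],[-0.008,0,0]],"hand":[0,0,0,0,0]}'
python3 rel.py
python3 -m crank '{"dr":[[0,0,0],[0,0,0],[0,0,0]],"travel":[[-0.0015,0,0.0],[-0.0015,0,0.0],[-0.0015,0,0]],"hand":[0,0,0]}'
python3 rel.py
python3 -m crank '{"dr":[[0,0,0],[0,0,0],[0,0,0]],"travel":[[-0.0012,0,0.0],[-0.0012,0,0.0],[-0.0012,0,0]],"hand":[0,0,0]}'
python3 rel.py
```

```text
clock: 17.7
eef_pos: [0.4868, -0.1055, 0.0536]
tool_rot: [0.061, 0.998, -0.0, 0.001]
ft_force: [0.2, -0.7, -2.0]
grip_width: 0.0128
t 17.7 tcp [ 0.4868 -0.1055  0.0536] th 172.99 tilt [ 0.001 -0.001] F [ 0.2 -0.7 -2. ] w 0.0128 q [-0.21  0.39 -0.29  0.89 -0.   -0.09]
clock: 18.08
eef_pos: [0.4884, -0.1057, 0.0536]
tool_rot: [0.061, 0.998, -0.0, 0.001]
ft_force: [0.3, -0.4, -1.4]
grip_width: 0.013
t 18.07 tcp [ 0.4884 -0.1057  0.0536] th 172.99 tilt [ 0.0012 -0.001 ] F [ 0.3 -0.4 -1.4] w 0.013 q [-0.21  0.39 -0.28  0.9  -0.   -0.09]
clock: 18.45
eef_pos: [0.4896, -0.1058, 0.0536]
tool_rot: [0.061, 0.998, -0.0, 0.001]
ft_force: [-0.4, -0.7, -1.3]
grip_width: 0.0127
t 18.45 tcp [ 0.4896 -0.1058  0.0536] th 172.99 tilt [ 0.0013 -0.001 ] F [-0.4 -0.7 -1.3] w 0.0127 q [-0.21  0.39 -0.28  0.9  -0.   -0.09]
```

```bash
for k in 1 ; do python3 -m crank '{"dr":[[0,0,0],[0,0,0],[0,0,0]],"travel":[[-0.001,0,0.0],[-0.001,0,0.0],[-0.001,0,0]],"hand":[0,0,0]}' >/dev/null; done
python3 rel.py
python3 -m crank '{"dr":[[0,0,0],[0,0,0],[0,0,0]],"travel":[[-0.001,0,0.0],[-0.001,0,0.0],[-0.001,0,0]],"hand":[0,0,0]}' >/dev/null
python3 rel.py
```

```text
t 18.82 tcp [ 0.4898 -0.1058  0.0534] th 173.0 tilt [-0.0003 -0.0007] F [-4.1  0.3 -0.4] w 0.0131 q [-0.21  0.4  -0.28  0.9  -0.   -0.09]
t 19.2 tcp [ 0.4899 -0.1058  0.0532] th 172.99 tilt [-0.0021 -0.0004] F [-5.3  0.8  1.2] w 0.0127 q [-0.21  0.4  -0.28  0.9  -0.   -0.09]
```

The stop is met at TCP x = 0.4898, as predicted (5 N of push). I ease off the push a little, then press down in steps.

```bash
python3 -m crank '{"dr":[[0,0,0],[0,0,0],[0,0,0],[0,0,0],[0,0,0]],"travel":[[0.001,0,0.0],[0.001,0,0.001],[0.001,0,0.002],[0.001,0,0.002],[0.001,0,0.002]],"hand":[0,0,0,0,0]}' >/dev/null
python3 rel.py
python3 -m crank '{"dr":[[0,0,0],[0,0,0],[0,0,0],[0,0,0]],"travel":[[0,0,0.0005],[0,0,0.001],[0,0,0.001],[0,0,0.001]],"hand":[0,0,0,0]}' >/dev/null
python3 rel.py
python3 -m crank '{"dr":[[0,0,0],[0,0,0],[0,0,0]],"travel":[[0,0,0.0005],[0,0,0.0005],[0,0,0.0005]],"hand":[0,0,0]}' >/dev/null
python3 rel.py
```

```text
t 19.82 tcp [ 0.4898 -0.1058  0.0517] th 172.99 tilt [-0.0002 -0.0008] F [-6.   0.6  2.8] w 0.0132 q [-0.21  0.4  -0.28  0.89 -0.   -0.09]
t 20.32 tcp [ 0.4898 -0.1058  0.0512] th 172.99 tilt [ 0.0001 -0.0008] F [-7.   1.3  5.9] w 0.013 q [-0.21  0.4  -0.28  0.89 -0.   -0.09]
t 20.7 tcp [ 0.4898 -0.1059  0.0509] th 172.99 tilt [ 0.0002 -0.0009] F [-7.9  2.1  7.7] w 0.013 q [-0.21  0.4  -0.28  0.89 -0.   -0.09]
```

```bash
python3 -m crank '{"dr":[[0,0,0],[0,0,0],[0,0,0],[0,0,0]],"travel":[[0.0008,0,0.0],[0.0008,0,0.0005],[0.0008,0,0.0008],[0.0008,0,0.0008]],"hand":[0,0,0,0]}' >/dev/null
python3 rel.py
python3 -m crank '{"dr":[[0,0,0],[0,0,0],[0,0,0],[0,0,0]],"travel":[[0.0004,0,0.0],[0.0004,0,0.0004],[0.0004,0,0.0004],[0.0004,0,0.0004]],"hand":[0,0,0,0]}' >/dev/null
python3 rel.py; python3 look.py m
python3 -c "
from ov import run
from workcell import bot
run('m',bot.get_obs()['eef_pos'],173,roi=(300,170,350,205),S=16)
import cv2
t=cv2.imread('pics/m_top.png');cv2.imwrite('pics/m1.png',cv2.resize(t[150:290,160:520],(792,308),interpolation=cv2.INTER_CUBIC))"; python3 rel.py
```

```text
t 21.2 tcp [ 0.4898 -0.1058  0.0506] th 172.99 tilt [ 0.0018 -0.001 ] F [-7.1  1.5  8.6] w 0.0133 q [-0.21  0.4  -0.28  0.89 -0.   -0.09]
t 21.7 tcp [ 0.4898 -0.1059  0.0504] th 172.99 tilt [ 0.0027 -0.0012] F [-6.7  1.3  9.9] w 0.0128 q [-0.21  0.4  -0.28  0.89 -0.   -0.09]
t 21.8 tcp [ 0.4898 -0.1059  0.0504] th 172.99 tilt [ 0.0027 -0.0012] F [-6.8  1.5  9.9] w 0.0128 q [-0.21  0.4  -0.28  0.89 -0.   -0.09]
```

View pics/m_ov.png

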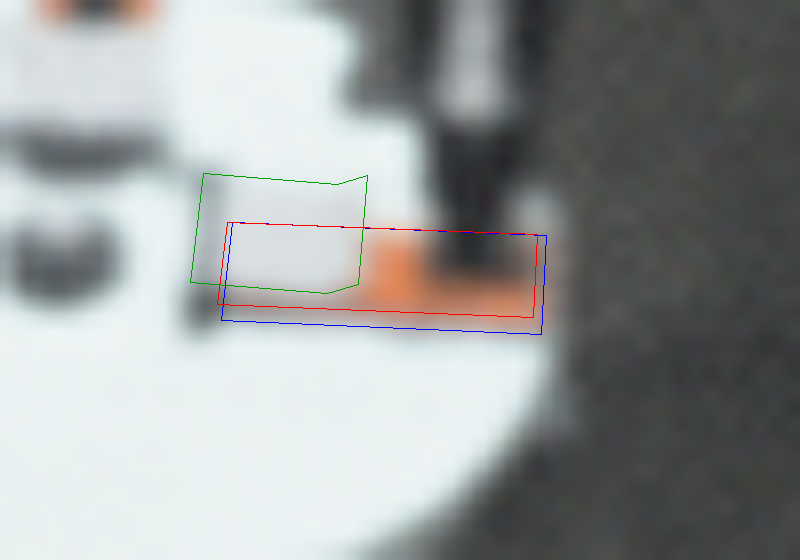

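View pics/m1.png

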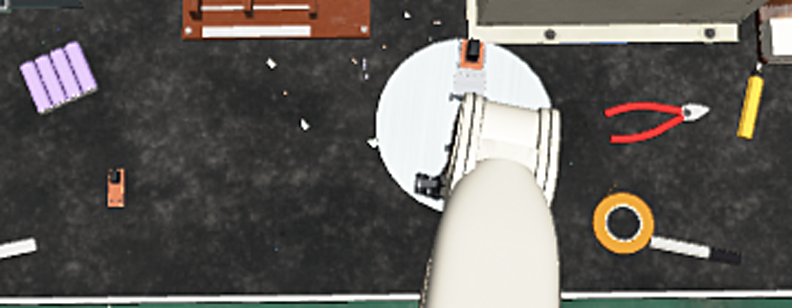

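```bash
python3 -m crank '{"dr":[[0,0,0],[0,0,0],[0,0,0],[0,0,0]],"travel":[[0.0006,0,0.0],[0.0006,0,0.0004],[0.0006,0,0.0004],[0.0006,0,0.0004]],"hand":[0,0,0,0]}' >/dev/null
python3 rel.py
python3 -m crank '{"dr":[[0,0,0],[0,0,0],[0,0,0]],"travel":[[0,0,0],[0,0,0],[0,0,0]],"hand":[0,0,0]}' >/dev/null
python3 rel.py
```

```text
t 22.3 tcp [ 0.4898 -0.1059  0.0504] th 173.0 tilt [ 0.004  -0.0014] F [-5.7  2.  10.3] w 0.0128 q [-0.21  0.4  -0.29  0.88 -0.   -0.09]
t 22.68 tcp [ 0.4898 -0.1059  0.0504] th 173.0 tilt [ 0.004  -0.0014] F [-6.2  1.  10.8] w 0.013 q [-0.21  0.4  -0.29  0.88 -0.   -0.09]
```

Steady: about 11 N down, with the pad sunk about 1.6 mm (roughly 8 N by its stated stiffness), and tilt 0.004 rad. I hand it in.

```bash
python3 -c "
from workcell import job
print(job.job_done())"; python3 rel.py
```

```text
the job is handed in; nothing more can be done
None
the job is handed in; nothing more can be done
```

I handed the job in at about 22.7 s, with the gripper still holding the bar seated under the flap and pressed on the pad. No verdict is reported.

- **Table:** I caged the post between the fingers and led it a quarter turn counter-clockwise. The empty nest came to the front pointer, with no load left on the post, before I touched the bar.
- **Bar:** I picked up the larger busbar by its block. I touched the pad once outside the flap to find its height, then slid the bar straight in level. It met the stop at TCP x = 0.4898 m; the camera measurement had predicted 0.4897 m.
- **Last readings:**
  - The wrist showed about 11 N down and the pad had sunk about 1.6 mm, roughly 8 N on it.
  - Tool tilt was 0.004 rad, heading was 173.0°, and the grip was closed on the block at 13 mm.
  - In the last pictures the flap looked level, and the tape roll, cutter and pack looked undisturbed.
- **Checks that disagreed:**
  - About 6 N of push against the stop remained after I eased off, so the stop carries part of the downward force.
  - The overlays put the bar 1 to 2 mm off the model; I read that as calibration error, and it is inside the 6 mm tolerance.
  - The top camera was blocked by the arm at the end, so the bar's sideways position rests on the side view alone.

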